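# Set the root gap with the snug spacer blade

## Robot

A 7-joint arm with a two-finger parallel gripper is mounted at the origin on the work surface. World frame = base frame: x ahead of the robot, y to its left, z up, the work surface at z = 0. Lengths are in m, angles in rad, forces in N, time in s.
With the tool pointing down it reaches from about 0.4 to 0.85 m from the base axis. Payload 10.4 kg.
Tool frame: the origin (TCP) lies at the very end of the fingers, on their centre line; the grasp point (between the pads) lies 19 mm behind it (grasp_offset is the distance from the TCP to the grasp point, in m); x points along the fingers, y is the direction in which the jaws open and shut, and the axes are right-handed (so a half turn about x gives the same grasp; the last joint's range is limited). The gripper opens to 87 mm and grips with 3 to 60 N. Pads are 19 mm wide; open, the fingers measure 117 mm over their backs; the gripper's body (75 mm by 190 mm) begins 51 mm behind the grasp point.
Start: joints at [1.291, 0.332, -0.065, 1.46, 0.022, 1.35, -0.088], TCP at [0.159, -0.605, 0.223] pointing down, gripper open.
Joint ranges: [-2.6, 2.6], [-0.5, 2.12], [-1.47, 1.34], [0.16, 2.42], [-1.27, 4.41], [0.06, 2.06], [-2.6, 2.6]. Speed limits (rad/s): [2.22, 2.22, 2.79, 2.79, 3.14, 3.14, 3.14].

## Interface

Orientations are given as [roll, pitch, yaw] about the fixed x, y, z axes, in that order (R = Rz(yaw) Ry(pitch) Rx(roll)).
In Python, from station import read_state, camera, close_job, grasp_offset gives the robot as it stands.
- The arm moves only by the shell command python3 -m crank 'ROWS' [FORCE]. ROWS is JSON, a list of rows, each a list of 3 entries, a list of its own where there are three numbers: the opening, from -1 (shut) to 1 (fully open), then the shift along the tool's x, y, z each as a share of 0.2 m, from -1 to 1, then the turn about the tool's x as a share of 180 degrees, from -1 to 1. A call has 1 to 10 rows; each row is the pose to reach, as a shift and turn from the pose commanded when the call began, along the tool's axes at that moment, turning the shorter way round; what a row does not reach only later rows make up. A row lasts 1/10 s, in which the tool goes at most 50 mm and 8.59 degrees, less where a joint would pass 70% of its speed; a pose out of reach is approached as far as the arm can. A call with a number of a shift or a turn outside -1 to 1 is refused whole. A call with a gripper value outside its range is refused whole. The fingers move at their own pace and stop on an object; FORCE is the grip in N (left out, the last holds). Time passes only in rows, so rows that repeat a pose let the fingers close. It gives the time, the measured TCP pose, the force and the opening at its end, in the units of the state.
- read_state(): the state, without advancing time (a new reading comes with each control period).
- camera(name): name is "scene" or "top"; returns a dict with "frame" (400x640x3 uint8, red, green, blue), "depth" (400x640 float32, m along the optical axis (not along the pixel's ray), 0 where there is no reading), "camera_matrix" (3x3 intrinsics, pixels), "view" (4x4, takes a point from world to camera coordinates). Camera axes: x right, y down, z forward; pixel columns grow to the right and rows downward; lengths in m; the calibration is good to about 2 mm. A picture is of the moment at which its call begins.
- close_job(): hands the job in, once; it reports no verdict.
The state is a dict: "time": time; "q": joint angles; "joint_velocities": joint speeds; "tau": joint torques, N m; "eef_pos": TCP position; "ee_rot": TCP orientation; "wrist_force": force on the tool from outside, world axes, zero at the start; "wrist_torque": the same for the moment, N m; "grip_width": finger opening in m.
Only numpy, scipy, OpenCV 4.12 (cv2) and the standard library are available. Lean on these libraries where they do the work, as an engineer would, in place of code of your own. Each camera call takes 0.05 s, during which the arm holds its last target.

## Task

Two bevelled steel bars lie in the sprung tacking fixture with a narrow gap between them, ready to be spaced for welding. From the rack take the middle-sized of the three spacer blades (the thin one would be loose, the thick one would not go in), slide it blade-down into the gap between the bars against the drag you feel from the springs, until its tip rests on the fixture's base, and leave it standing there upright.

Things in the scene. Friction and masses are not known exactly. Their poses are not given: they have to be found in the camera images.
- spacer_handle (a point): Centre of the middle spacer's black handle: 52 (x) x 22 (y) x 46 mm (z), gripped across y. Its steel blade below: 30 (x) x 10 (y) x 60 mm long, tip 83 mm under this point. 0.18 kg. It hangs by the handle between two rails (tops 75 mm high) of a rack; lift 70 mm to clear. Thin (handle 14, blade 4 mm thick) and thick (32, 22 mm) ones hang in the same row along y, 80 mm apart, in any order.
- gap (a point): Middle of the gap, on the base plate's top (12 mm above the table); x along the gap, y across, z up. Bars: 110 mm long (x), 40 mm thick, 45 mm tall. The gap is 5 mm for the lower 23 mm, then bevelled to 25 mm wide at the top. The 10 mm blade spreads the bars, needs a push of 5 to 20 N and does not sink by its own weight; home, its handle centre is 83 mm above this point.
- bar_left (a joint): How far the bar on the gap's +y side is pushed outward, m: 0 at rest, at most 0.008; a spring presses it back with 3 N plus 0.3 N per mm. About 0.0025 with the 10 mm blade in mid-gap.
- bar_right (a joint): The same for the bar on the gap's -y side: m pushed outward, 0 at rest, at most 0.008.
Not all that is in view belongs to the job. What is shaped like the part that bears spacer_handle but green or red is not meant.

How it is judged:
At the end, for the whole second after the job is handed in: The middle-sized spacer blade stands in the gap, its tip within 9 mm of the base plate, its handle within 45 mm of the gap's middle along the gap and 10 mm across it, turned less than 0.2 rad from the gap's line and leaning less than 0.2 rad, with at least one bar pushed outward by more than 1 mm (z of spacer_handle in the frame of gap between 0.075 and 0.092 m and x of spacer_handle in the frame of gap between -0.045 and 0.045 m and y of spacer_handle in the frame of gap between -0.01 and 0.01 m and angle between the x axis of spacer_handle and the x axis of gap, either way round below 0.2 rad and angle between spacer_handle's own z axis and vertical below 0.2 rad and value of joint any of bar_left, bar_right above 0.001 m); the robot touches nothing.
It also fails if it takes over 38 s, if anything falls off the work surface, if the arm or the gripper's body presses on something with over 40 N, if the wrist force passes 120 N, or if a joint passes its speed limit or range.

## Working session

There is one attempt and no reset: what is moved stays moved. The work goes in short steps, Python scripts to look and compute and a shell command to move; the robot and the scene stay as the last step left them, time stands still between calls to the robot, and variables do not carry over. Pictures are saved under pics/ and viewed, and the job is handed in when it is done.

```bash
mkdir -p pics; ls
python3 - <<'E'
from station import *
import cv2,numpy as np
s=read_state();print({k:np.round(v,3) for k,v in s.items()}, grasp_offset)
for n in("scene","top"):
    c=camera(n);cv2.imwrite(f"pics/{n}0.png",c["frame"][:,:,::-1]);np.savez(f"{n}0.npz",**c)
    print(n,c["camera_matrix"].round(1).tolist(),c["view"].round(3).tolist())
E
```

```text
pics
{'time': np.float64(0.0), 'q': array([ 1.291,  0.333, -0.065,  1.461,  0.022,  1.35 , -0.089]), 'joint_velocities': array([ 0.   , -0.   ,  0.001,  0.001,  0.001,  0.002, -0.   ]), 'tau': array([-0.0000e+00, -6.2326e+01,  2.5000e-02, -3.8990e+01, -6.1000e-02,
        4.0000e-02,  0.0000e+00]), 'eef_pos': array([ 0.159, -0.604,  0.222]), 'ee_rot': array([-1.529,  1.569,  1.869]), 'wrist_force': array([ 0.282, -0.227, -0.684]), 'wrist_torque': array([0.041, 0.052, 0.014]), 'grip_width': np.float64(0.087)} 0.0187
scene [[393.2, 0.0, 320.1], [0.0, 393.2, 201.2], [0.0, 0.0, 1.0]] [[-0.788, 0.616, 0.0, 0.438], [0.376, 0.481, -0.792, -0.098], [-0.488, -0.624, -0.611, 1.257], [0.0, 0.0, 0.0, 1.0]]
top [[515.2, 0.0, 320.3], [0.0, 515.2, 209.7], [0.0, 0.0, 1.0]] [[0.013, -1.0, 0.016, -0.044], [-0.983, -0.015, -0.184, 0.523], [0.185, -0.013, -0.983, 1.191], [0.0, 0.0, 0.0, 1.0]]
```

View pics/scene0.png

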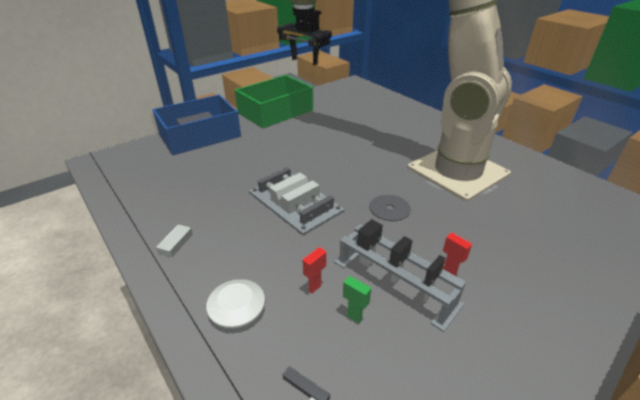

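View pics/top0.png

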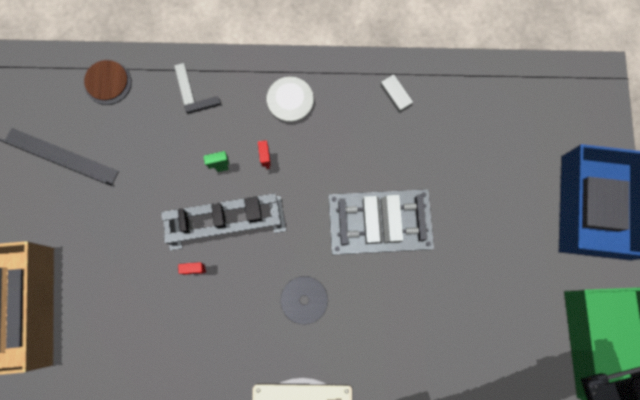

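The rack's three black handles are in the top view at about (183,221), (218,215) and (253,208). The fixture is at (382,220), with the gap running along image vertical. I'll zoom in and measure them.

```bash
cat > h.py <<'E'
import numpy as np,cv2
def cloud(c):
    K=c["camera_matrix"];V=c["view"];d=c["depth"]
    v,u=np.mgrid[:400,:640]
    p=np.stack([(u-K[0,2])/K[0,0]*d,(v-K[1,2])/K[1,1]*d,d,np.ones_like(d)],-1)
    return (p@np.linalg.inv(V).T)[...,:3]
E
python3 - <<'E'
from h import *
c=dict(np.load("top0.npz"));P=cloud(c);f=c["frame"]
a=cv2.resize(f[190:250,155:290],None,fx=5,fy=5,interpolation=2)
b=cv2.resize(f[185:255,325:440],None,fx=5,fy=5,interpolation=2)
cv2.imwrite("pics/a.png",a[:,:,::-1]);cv2.imwrite("pics/b.png",b[:,:,::-1])
# handles
g=f.astype(int).max(-1)
roi=np.zeros((400,640),bool);roi[190:250,155:290]=1
m=roi&(g<60)&(P[...,2]>0.08)&(c["depth"]>0)
n,l,st,ce=cv2.connectedComponentsWithStats(m.astype(np.uint8))
for i in range(1,n):
    if st[i,4]<15: continue
    q=P[l==i]; zt=np.percentile(q[:,2],90)
    t=q[q[:,2]>zt-.006]
    print(st[i],ce[i].round(1),"z",zt.round(4),t.mean(0).round(4), cv2.minAreaRect((t[:,:2]*1000).astype(np.float32)))
roi[:]=0;roi[185:255,325:440]=1
for lo,hi in((.05,.065),(.008,.018)):
    m=roi&(P[...,2]>lo)&(P[...,2]<hi)&(c["depth"]>0)
    n,l,st,ce=cv2.connectedComponentsWithStats(m.astype(np.uint8))
    for i in range(1,n):
        if st[i,4]<60: continue
        q=P[l==i];print(lo,st[i],q.mean(0).round(4),np.median(q[:,2]).round(4),cv2.minAreaRect((q[:,:2]*1000).astype(np.float32)))
E
```

```text
[249 201  13  21  66] [257.4 215.1] z 0.1221 [0.4988 0.107  0.1209] ((501.7226867675781, 105.77572631835938), (20.563247680664062, 47.62760925292969), 66.75241088867188)
[216 206  10  22  83] [222.3 218.7] z 0.1208 [0.4907 0.1869 0.1194] ((493.2003173828125, 186.8157501220703), (11.259979248046875, 44.64194869995117), 85.2108383178711)
[183 211   7  22 103] [186.2 222.5] z 0.1208 [0.4784 0.2694 0.1193] ((480.2662048339844, 269.5688171386719), (45.13840866088867, 8.158004760742188), 3.0954220294952393)
0.05 [385 195  18  46 672] [ 0.5055 -0.2115  0.0574] 0.0577 ((506.6986389160156, -211.7375030517578), (110.7662353515625, 35.77566909790039), 2.9066734313964844)
0.05 [364 196  18  46 636] [ 0.5025 -0.16    0.0574] 0.0575 ((503.0615234375, -160.6627655029297), (110.57683563232422, 34.75829315185547), 4.463484764099121)
0.008 [ 329  189  105   65 2397] [ 0.4966 -0.1803  0.0131] 0.0131 ((504.08892822265625, -187.45616149902344), (151.9342803955078, 251.73065185546875), 3.8613343238830566)
0.008 [401 208  16  21 263] [ 0.5124 -0.2552  0.013 ] 0.013 ((514.209228515625, -255.2809600830078), (50.6811408996582, 37.72148513793945), 6.450399875640869)
0.008 [346 210  19  22 324] [ 0.5037 -0.1243  0.013 ] 0.013 ((503.3349609375, -123.17637634277344), (52.9146614074707, 42.589111328125), 4.393274307250977)
```

Run:
```python
from h import *
c=dict(np.load("scene0.npz"));f=c["frame"]
a=cv2.resize(f[215:325,325:475],None,fx=5,fy=5,interpolation=2)
cv2.imwrite("pics/c.png",a[:,:,::-1])
```

```text
(no output)
```

View pics/a.png

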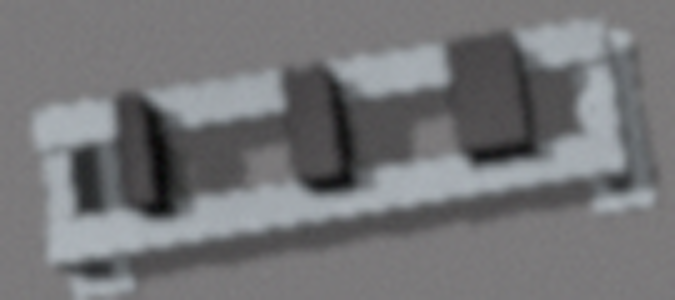

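View pics/b.png

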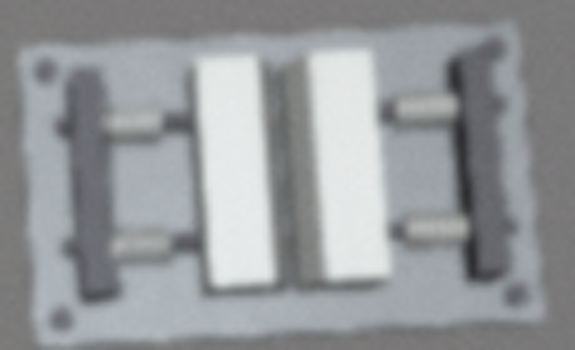

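View pics/c.png

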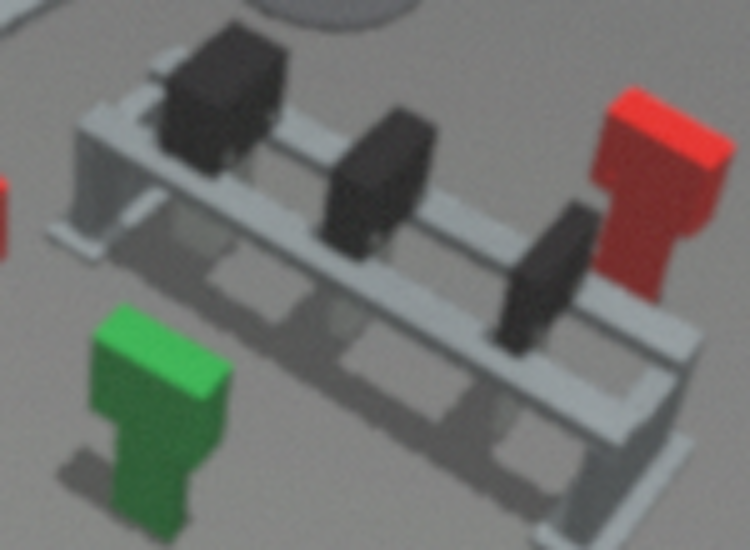

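The middle handle in the row, at crop a (320,125), has the medium thickness. The thin one is left at (145,150) and the thick one right at (490,95). The gap lies between the two white bars at crop b (290,170). Next I'll refine the poses using height masks.

Run:
```python
from h import *
for nme,roi_x in(("top",None),("scene",None)):
    c=dict(np.load(nme+"0.npz"));P=cloud(c);f=c["frame"].astype(int)
    ok=(c["depth"]>0)&(f.max(-1)-f.min(-1)<40)
    X,Y,Z=P[...,0],P[...,1],P[...,2]
    m=ok&(Z>.112)&(Z<.13)&(abs(X-.49)<.07)&(Y>.05)&(Y<.33)
    n,l,st,ce=cv2.connectedComponentsWithStats(m.astype(np.uint8))
    for i in range(1,n):
        if st[i,4]<15: continue
        q=P[l==i];print(nme,"handle",st[i,4],ce[i].round(1),q.mean(0).round(4),np.median(q[:,2]).round(4),cv2.minAreaRect((q[:,:2]*1000).astype(np.float32)))
    m=ok&(Z>.052)&(Z<.063)&(abs(X-.505)<.08)&(Y<-.13)&(Y>-.24)
    n,l,st,ce=cv2.connectedComponentsWithStats(m.astype(np.uint8))
    for i in range(1,n):
        if st[i,4]<60: continue
        q=P[l==i];print(nme,"bar",st[i,4],ce[i].round(1),q.mean(0).round(4),cv2.minAreaRect((q[:,:2]*1000).astype(np.float32)))
    m=ok&(Z>.068)&(Z<.083)&(abs(X-.49)<.09)&(Y>.05)&(Y<.35)&(f.max(-1)>100)
    q=P[m];print(nme,"rack",q.mean(0).round(4),cv2.minAreaRect((q[:,:2]*1000).astype(np.float32)))
    m=ok&(Z<.005)&(Z>-.01)&(X>.3)&(X<.65)&(abs(Y)<.3);print(np.median(Z[m]))
```

```text
top handle 334 [252.3 208. ] [0.5114 0.1182 0.1214] 0.1216 ((511.72540283203125, 118.56939697265625), (52.35877990722656, 32.1023063659668), 10.894373893737793)
top handle 237 [217.3 214.1] [0.4962 0.1964 0.1212] 0.1215 ((496.3012390136719, 196.6614532470703), (52.296165466308594, 22.316978454589844), 11.570062637329102)
top handle 163 [182.  219.7] [0.4824 0.2749 0.1206] 0.1208 ((483.5362854003906, 275.85333251953125), (52.99662780761719, 14.731401443481445), 10.33991813659668)
top bar 634 [393.7 217.6] [ 0.5055 -0.212   0.0577] ((506.7276611328125, -212.28704833984375), (110.80933380126953, 34.631256103515625), 3.0401594638824463)
top bar 606 [371.9 218.6] [ 0.5024 -0.1597  0.0575] ((503.0423278808594, -160.55062866210938), (110.5595932006836, 33.7463493347168), 4.357621669769287)
top rack [0.4917 0.1993 0.0753] ((496.7096862792969, 197.5565185546875), (75.45110321044922, 270.76263427734375), 10.564336776733398)
0.0006651555027229472
scene handle 289 [370. 229.] [0.514  0.1233 0.1196] 0.1202 ((510.3039245605469, 120.74874877929688), (54.912391662597656, 32.55959701538086), 10.739754676818848)
scene handle 233 [401.7 245.6] [0.4979 0.2013 0.1193] 0.1201 ((494.94244384765625, 200.15292358398438), (53.5670166015625, 22.108179092407227), 10.282320976257324)
scene handle 173 [435.9 264.7] [0.485  0.2795 0.1194] 0.1201 ((481.66900634765625, 277.88671875), (53.58158874511719, 14.395029067993164), 9.202065467834473)
scene bar 303 [288.2 182.7] [ 0.506  -0.2089  0.056 ] ((503.7919616699219, -209.88070678710938), (112.33564758300781, 35.977806091308594), 3.410839319229126)
scene bar 319 [300.5 191.1] [ 0.502  -0.1551  0.0561] ((500.857666015625, -156.5795440673828), (112.0207748413086, 35.263004302978516), 4.919216156005859)
scene rack [0.5    0.2238 0.0744] ((495.26666259765625, 199.4456787109375), (76.69483947753906, 269.532470703125), 10.431859016418457)
-0.00043198231149421673
```

Both cameras agree on the sizes (52×22 mm) and the relative offsets. Averaged, the handle is at (0.4957, 0.1985) with yaw about 10.6°, and the gap at (0.5035, -0.185) with yaw about 4°. I'll write a helper to turn target poses into move shares.

```bash
cat > plan.py <<'E'
import sys,numpy as np
from scipy.spatial.transform import Rotation as Ro
from station import read_state
def R(): return Ro.from_euler("xyz",read_state()["ee_rot"]).as_matrix()
def plan(target,yawdeg=None):
    s=read_state();M=R();p=np.array(s["eef_pos"])
    print("t",round(float(s["time"]),2),"pos",p.round(4),"F",np.round(s["wrist_force"],1),"w",round(float(s["grip_width"]),4),"toolx",M[:,0].round(3),"tooly ang",np.degrees(np.arctan2(M[1,1],M[0,1])).round(2))
    d=M.T@(np.array(target)-p);print("shares",(d/.2).round(4))
    if yawdeg is not None:
        want=yawdeg+90 # jaw dir
        cur=np.degrees(np.arctan2(M[1,1],M[0,1]))
        dz=(want-cur+90)%180-90   # world z turn
        t=dz*np.sign(M[2,0])
        print("turn share",round(t/180,4),"alt",round((t-np.sign(t)*180)/180,4),"q7",np.round(s["q"][6],3))
if __name__=="__main__":
    a=[float(x) for x in sys.argv[1:]];plan(a[:3],a[3] if len(a)>3 else None)
E
python3 plan.py .45 -.30 .222 4; python3 plan.py .4957 .1985 .222 10.6; python3 -c "
from plan import *;print(R().round(3))"
```

```text
t 0.1 pos [ 0.1587 -0.6042  0.2218] F [-0.7 -0.6  0.2] w 0.0872 toolx [-0.     0.001 -1.   ] tooly ang -75.29
shares [ 5.0000e-04 -1.1010e+00 -1.7951e+00]
turn share 0.0595 alt -0.9405 q7 -0.089
t 0.1 pos [ 0.1587 -0.6042  0.2218] F [-0.7 -0.6  0.2] w 0.0872 toolx [-0.     0.001 -1.   ] tooly ang -75.29
shares [ 0.0035 -3.4537 -2.6493]
turn share 0.0229 alt -0.9771 q7 -0.089
[[-0.     0.254 -0.967]
 [ 0.001 -0.967 -0.254]
 [-1.    -0.001  0.   ]]
```

```bash
python3 -m crank '[[0.3,[0,-0.55,-0.9],0.0229],[0.3,[0,-0.55,-0.9],0.0229],[0.3,[0,-0.55,-0.9],0.0229],[0.3,[0,-0.55,-0.9],0.0229],[0.3,[0,-0.55,-0.9],0.0229],[0.3,[0,-0.55,-0.9],0.0229]]' 55; python3 plan.py .45 -.30 .222 10.6;python3 plan.py .48 -.1 .222 10.6
```

```text
time: 0.7
eef_pos: [0.3066, -0.4508, 0.2226]
ee_rot: [-2.494, 1.57, 0.837]
wrist_force: [-0.6, -0.3, -0.0]
grip_width: 0.0573
t 0.7 pos [ 0.3066 -0.4508  0.2226] F [-0.6 -0.3 -0. ] w 0.0573 toolx [ 0.  0. -1.] tooly ang -79.16
shares [ 0.0032 -0.6056 -0.8458]
turn share 0.0013 alt -0.9987 q7 -0.517
t 0.7 pos [ 0.3066 -0.4508  0.2226] F [-0.6 -0.3 -0. ] w 0.0573 toolx [ 0.  0. -1.] tooly ang -79.16
shares [ 0.0034 -1.5596 -1.1811]
turn share 0.0013 alt -0.9987 q7 -0.517
```

```bash
python3 -m crank '[[0.3,[0,-1,-0.8],0],[0.3,[0,-1,-0.8],0],[0.3,[0,-1,-0.8],0],[0.3,[0,-1,-0.8],0],[0.3,[0,-1,-0.8],0],[0.3,[0,-1,-0.8],0]]'; python3 plan.py .4957 .1985 .222 10.6
```

```text
time: 1.3
eef_pos: [0.4275, -0.2225, 0.2228]
ee_rot: [-2.69, 1.569, 0.643]
wrist_force: [-0.9, -1.6, 0.6]
grip_width: 0.0565
t 1.3 pos [ 0.4275 -0.2225  0.2228] F [-0.9 -1.6  0.6] w 0.0565 toolx [ 0.001  0.001 -1.   ] tooly ang -79.09
shares [ 0.0063 -2.0023 -0.7332]
turn share 0.0017 alt -0.9983 q7 -1.005
```

```bash
python3 -m crank '[[0.3,[0,-1,-0.37],0],[0.3,[0,-1,-0.37],0],[0.3,[0,-1,-0.37],0],[0.3,[0,-1,-0.37],0],[0.3,[0,-1,-0.37],0],[0.3,[0,-1,-0.37],0]]'; python3 plan.py .4957 .1985 .222 10.6
```

```text
time: 1.9
eef_pos: [0.4618, -0.0158, 0.2226]
ee_rot: [-2.485, 1.57, 0.843]
wrist_force: [0.3, 0.1, -0.4]
grip_width: 0.0568
t 1.9 pos [ 0.4618 -0.0158  0.2226] F [ 0.3  0.1 -0.4] w 0.0568 toolx [ 0.  0. -1.] tooly ang -79.31
shares [ 0.0034 -1.0213 -0.3652]
turn share 0.0005 alt -0.9995 q7 -1.441
```

```bash
python3 -m crank '[[0.3,[0,-1,-0.37],0],[0.3,[0,-1,-0.37],0],[0.3,[0,-1,-0.37],0],[0.3,[0,-1,-0.37],0],[0.3,[0,-1,-0.37],0],[0.3,[0,-1,-0.37],0],[0.3,[0,-1,-0.37],0],[0.3,[0,-1,-0.37],0]]'; python3 plan.py .4957 .1985 .140 10.6; python3 plan.py .4957 .1985 .084 10.6
```

```text
time: 2.7
eef_pos: [0.4982, 0.191, 0.2223]
ee_rot: [1.269, 1.57, -1.692]
wrist_force: [0.2, 0.2, 0.3]
grip_width: 0.0567
t 2.7 pos [0.4982 0.191  0.2223] F [0.2 0.2 0.3] w 0.0567 toolx [-0.    -0.001 -1.   ] tooly ang -79.63
shares [ 0.4113 -0.0395  0.0054]
turn share -0.0013 alt 0.9987 q7 -1.966
t 2.7 pos [0.4982 0.191  0.2223] F [0.2 0.2 0.3] w 0.0567 toolx [-0.    -0.001 -1.   ] tooly ang -79.63
shares [ 0.6913 -0.0398  0.0053]
turn share -0.0013 alt 0.9987 q7 -1.966
```

```bash
python3 -m crank '[[0.3,[0.1,-0.039,0.005],0],[0.3,[0.35,-0.039,0.005],0],[0.3,[0.35,-0.039,0.005],0],[0.3,[0.35,-0.039,0.005],0],[0.3,[0.35,-0.039,0.005],0]]'; python3 plan.py .4957 .1985 .084 10.6
python3 - <<'E'
from station import *
import cv2,numpy as np
a=camera("scene")["frame"];b=camera("top")["frame"]
a=cv2.resize(a[160:310,310:500],None,fx=3,fy=3,interpolation=2);b=cv2.resize(b[150:300,125:315],None,fx=3,fy=3,interpolation=2)
cv2.imwrite("pics/s1.png",np.vstack([a,b])[:,:,::-1][:900]);cv2.imwrite("pics/s1a.png",a[:,:,::-1]);cv2.imwrite("pics/s1b.png",b[:,:,::-1])
E
```

```text
time: 3.2
eef_pos: [0.4962, 0.2012, 0.1548]
ee_rot: [-3.136, 1.568, 0.19]
wrist_force: [0.2, -0.7, -0.1]
grip_width: 0.0565
t 3.2 pos [0.4962 0.2012 0.1548] F [ 0.2 -0.7 -0.1] w 0.0565 toolx [ 0.003  0.    -1.   ] tooly ang -79.48
shares [0.3539 0.0128 0.0059]
turn share -0.0004 alt 0.9996 q7 -2.025
```

View pics/s1a.png

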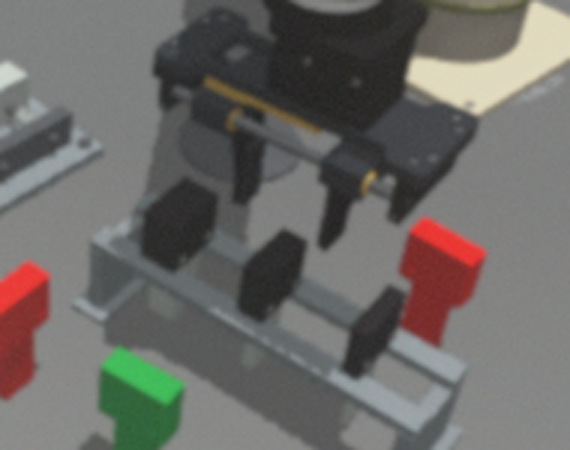

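View pics/s1b.png

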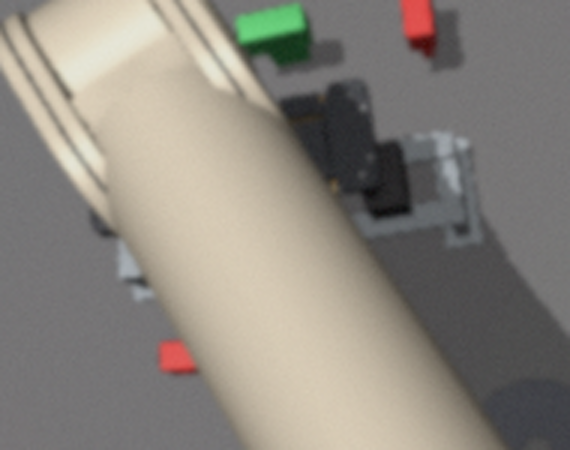

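The fingers straddle the middle handle (scene crop 240,170 and 325,215, handle at 272,275). I'll descend and grip.

```bash
python3 -m crank '[[0.3,[0,0.01,0.004],0],[0.3,[0.1,0.01,0.004],0],[0.3,[0.2,0.01,0.004],0],[0.3,[0.3,0.01,0.004],0],[0.3,[0.345,0.01,0.004],0],[0.3,[0.345,0.01,0.004],0],[0.3,[0.345,0.01,0.004],0]]'; python3 plan.py .4957 .1985 .084 10.6
```

```text
time: 4.0
eef_pos: [0.495, 0.1996, 0.0845]
ee_rot: [-2.986, 1.57, 0.34]
wrist_force: [0.1, 0.7, -0.9]
grip_width: 0.0564
t 4.0 pos [0.495  0.1996 0.0845] F [ 0.1  0.7 -0.9] w 0.0564 toolx [ 0.001  0.    -1.   ] tooly ang -79.41
shares [ 0.0023  0.006  -0.0023]
turn share -0.0 alt 1.0 q7 -2.076
```

```bash
python3 -m crank '[[-1,[0,0,0],0],[-1,[0,0,0],0],[-1,[0,0,0],0],[-1,[0,0,0],0],[-1,[0,0,0],0],[-1,[0,0,0],0]]' 55; python3 plan.py .4957 .1985 .19 10.6
```

```text
time: 4.6
eef_pos: [0.4947, 0.1991, 0.0836]
ee_rot: [1.704, 1.57, -1.253]
wrist_force: [-1.0, -2.2, 1.0]
grip_width: 0.0215
t 4.6 pos [0.4947 0.1991 0.0836] F [-1.  -2.2  1. ] w 0.0215 toolx [ 0. -0. -1.] tooly ang -79.42
shares [-0.5319  0.0042 -0.0046]
turn share -0.0001 alt 0.9999 q7 -2.076
```

Grip width is 21.5 mm, which matches the middle spacer. Next I lift it.

```bash
python3 -m crank '[[-1,[-0.1,0,0],0],[-1,[-0.25,0,0],0],[-1,[-0.4,0,0],0],[-1,[-0.53,0,0],0],[-1,[-0.53,0,0],0],[-1,[-0.53,0,0],0]]'; python3 plan.py .5035 -.185 .19 4
```

```text
time: 5.2
eef_pos: [0.4945, 0.1993, 0.1893]
ee_rot: [2.257, 1.57, -0.7]
wrist_force: [0.2, 0.5, -1.8]
grip_width: 0.0218
t 5.2 pos [0.4945 0.1993 0.1893] F [ 0.2  0.5 -1.8] w 0.0218 toolx [ 0. -0. -1.] tooly ang -79.42
shares [-0.003   1.8968  0.3087]
turn share 0.0366 alt -0.9634 q7 -1.998
```

```bash
python3 -m crank '[[-1,[0,0.15,0.03],0],[-1,[0,0.35,0.06],0],[-1,[0,0.95,0.155],0.0366],[-1,[0,0.95,0.155],0.0366],[-1,[0,0.95,0.155],0.0366],[-1,[0,0.95,0.155],0.0366],[-1,[0,0.95,0.155],0.0366],[-1,[0,0.95,0.155],0.0366]]'; python3 plan.py .5035 -.185 .19 4
```

```text
time: 6.0
eef_pos: [0.4986, 0.0083, 0.1888]
ee_rot: [-0.578, 1.57, 2.636]
wrist_force: [-1.0, 0.9, -2.0]
grip_width: 0.0213
t 6.0 pos [0.4986 0.0083 0.1888] F [-1.   0.9 -2. ] w 0.0213 toolx [-0.001  0.001 -1.   ] tooly ang -85.88
shares [-0.0065  0.9658  0.0449]
turn share 0.0007 alt -0.9993 q7 -1.675
```

```bash
python3 -m crank '[[-1,[0,0.15,0.007],0],[-1,[0,0.4,0.018],0],[-1,[0,0.65,0.03],0],[-1,[0,0.85,0.04],0],[-1,[0,0.966,0.045],0],[-1,[0,0.966,0.045],0],[-1,[0,0.966,0.045],0],[-1,[0,0.966,0.045],0],[-1,[0,0.966,0.045],0],[-1,[0,0.966,0.045],0]]'; python3 plan.py .5035 -.185 .19 4
python3 - <<'E'
from station import *
import cv2,numpy as np
for n in("scene","top"):
    c=camera(n);np.savez(n+"2.npz",**c)
    f=c["frame"];a=f[110:240,200:390] if n=="scene" else f[150:290,300:480]
    cv2.imwrite(f"pics/{n}2.png",cv2.resize(a,None,fx=4,fy=4,interpolation=2)[:,:,::-1])
E
```

```text
time: 7.0
eef_pos: [0.5037, -0.1854, 0.1897]
ee_rot: [2.509, 1.571, -0.561]
wrist_force: [0.4, -0.2, -1.8]
grip_width: 0.0216
t 7.0 pos [ 0.5037 -0.1854  0.1897] F [ 0.4 -0.2 -1.8] w 0.0216 toolx [ 0. -0. -1.] tooly ang -85.9
shares [-0.0016 -0.0023  0.0011]
turn share 0.0005 alt -0.9995 q7 -1.318
```

View pics/scene2.png

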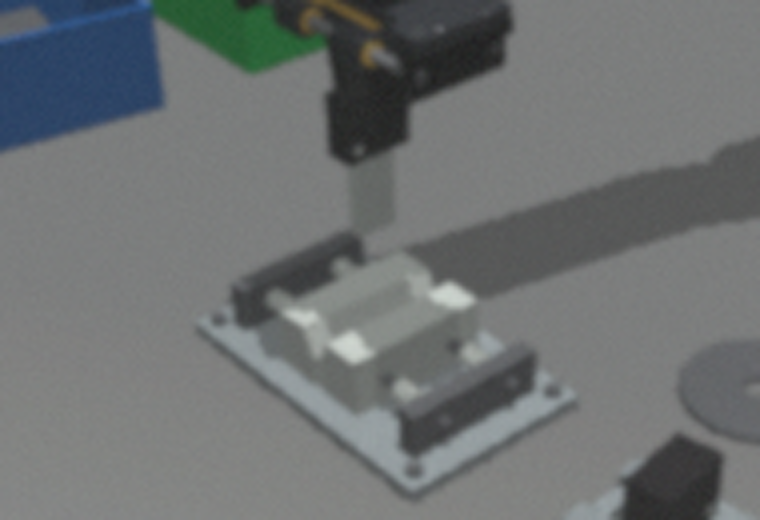

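View pics/top2.png

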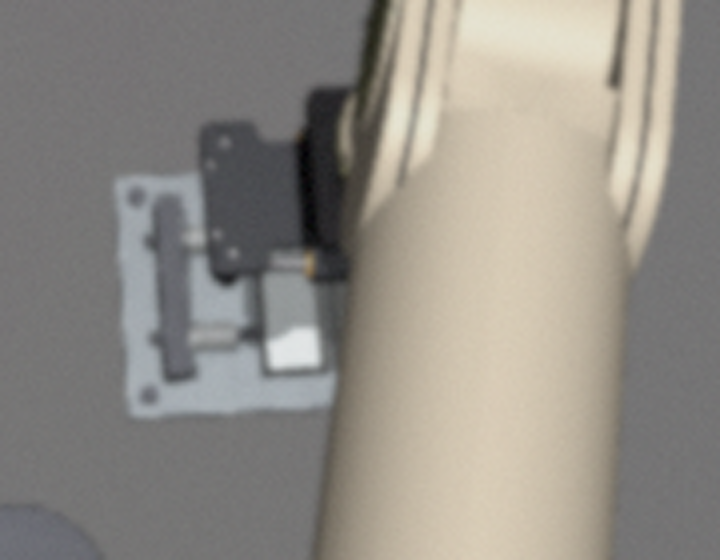

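The blade hangs upright at scene crop (372,195), above the gap. I'll descend into the bevel.

```bash
python3 -m crank '[[-1,[0.1,0,0],0],[-1,[0.2,0,0],0],[-1,[0.28,0,0],0],[-1,[0.31,0,0],0],[-1,[0.34,0,0],0],[-1,[0.36,0,0],0],[-1,[0.36,0,0],0]]'; python3 plan.py .5035 -.185 .0806 4
python3 - <<'E'
from station import *
import cv2,numpy as np
for n in("scene",):
    c=camera(n);np.savez(n+"3.npz",**c)
    f=c["frame"];a=f[130:240,235:360]
    cv2.imwrite(f"pics/{n}3.png",cv2.resize(a,None,fx=5,fy=5,interpolation=2)[:,:,::-1])
E
```

```text
time: 7.8
eef_pos: [0.5036, -0.1865, 0.1176]
ee_rot: [2.273, 1.571, -0.799]
wrist_force: [-0.4, 0.9, -2.3]
grip_width: 0.0219
t 7.8 pos [ 0.5036 -0.1865  0.1176] F [-0.4  0.9 -2.3] w 0.0219 toolx [ 0. -0. -1.] tooly ang -86.0
shares [ 0.1849 -0.0076 -0.0002]
turn share 0.0 alt -1.0 q7 -1.351
```

View pics/scene3.png

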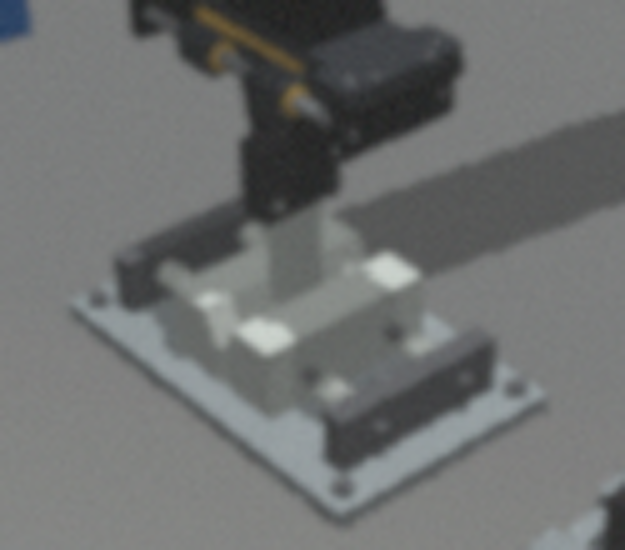

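The blade tip sits between the bars with no contact yet (crop 295,290). I'll keep going slowly and watch the force.

```bash
python3 -m crank '[[-1,[0.02,0,0],0],[-1,[0.035,0,0],0],[-1,[0.05,0,0],0],[-1,[0.06,0,0],0],[-1,[0.07,0,0],0],[-1,[0.07,0,0],0]]'; python3 plan.py .5035 -.185 .0806 4
```

```text
time: 8.45
eef_pos: [0.5045, -0.1867, 0.1045]
ee_rot: [2.639, 1.568, -0.433]
wrist_force: [-0.4, -0.3, 6.5]
grip_width: 0.0216
t 8.45 pos [ 0.5045 -0.1867  0.1045] F [-0.4 -0.3  6.5] w 0.0216 toolx [ 0.002 -0.001 -1.   ] tooly ang -86.0
shares [ 0.1196 -0.0092  0.0046]
turn share 0.0 alt -1.0 q7 -1.359
```

```bash
python3 -m crank '[[-1,[0.015,0,0],0],[-1,[0.03,0,0],0],[-1,[0.04,0,0],0],[-1,[0.05,0,0],0],[-1,[0.06,0,0],0],[-1,[0.06,0,0],0]]'; python3 plan.py .5035 -.185 .0806 4
```

```text
time: 9.05
eef_pos: [0.5034, -0.1864, 0.0911]
ee_rot: [-0.687, 1.57, 2.524]
wrist_force: [2.0, -1.1, -1.4]
grip_width: 0.0217
t 9.05 pos [ 0.5034 -0.1864  0.0911] F [ 2.  -1.1 -1.4] w 0.0217 toolx [-0.  0. -1.] tooly ang -86.0
shares [ 0.0525 -0.007  -0.0011]
turn share 0.0 alt -1.0 q7 -1.367
```

```bash
python3 -m crank '[[-1,[0.015,0,0],0],[-1,[0.03,0,0],0]]'; python3 -m crank '[[-1,[0.01,0,0],0]]'; python3 -m crank '[[-1,[0.01,0,0],0]]';  python3 -m crank '[[-1,[0.01,0,0],0]]'; python3 plan.py .5035 -.185 .0806 4;python3 - <<'E'
from station import *
import cv2,numpy as np
for n in("scene",):
    c=camera(n);np.savez(n+"4.npz",**c)
    f=c["frame"];a=f[130:240,235:360]
    cv2.imwrite(f"pics/{n}4.png",cv2.resize(a,None,fx=5,fy=5,interpolation=2)[:,:,::-1])
E
```

```text
time: 9.25
eef_pos: [0.5035, -0.1864, 0.0854]
ee_rot: [2.352, 1.571, -0.72]
wrist_force: [0.2, 1.0, 2.5]
grip_width: 0.0215
time: 9.35
eef_pos: [0.5035, -0.1864, 0.0833]
ee_rot: [-0.003, 1.571, -3.075]
wrist_force: [-0.4, 0.4, 3.8]
grip_width: 0.0218
time: 9.45
eef_pos: [0.5035, -0.1864, 0.0814]
ee_rot: [-0.158, 1.571, 3.054]
wrist_force: [-0.1, -0.2, 2.8]
grip_width: 0.022
time: 9.55
eef_pos: [0.504, -0.1865, 0.0805]
ee_rot: [2.444, 1.57, -0.628]
wrist_force: [-9.3, 2.6, 30.3]
grip_width: 0.0217
t 9.55 pos [ 0.504  -0.1865  0.0805] F [-9.3  2.6 30.3] w 0.0217 toolx [ 0.001 -0.    -1.   ] tooly ang -86.0
shares [-0.0007 -0.0078  0.0017]
turn share -0.0 alt 1.0 q7 -1.374
```

View pics/scene4.png

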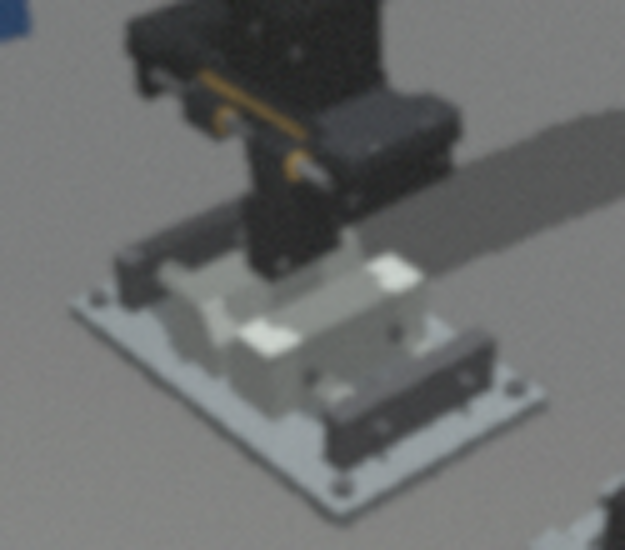

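The spacer bottomed out at TCP z = 0.0805, the predicted home height (0.0806), with the force jumping to 30 N. I'll ease the push, release and retreat.

```bash
python3 -m crank '[[-1,[-0.008,0,0],0],[-1,[-0.008,0,0],0],[-0.3,[-0.008,0,0],0],[-0.1,[-0.008,0,0],0],[0.1,[-0.008,0,0],0],[0.2,[-0.008,0,0],0],[0.2,[-0.008,0,0],0],[0.2,[-0.008,0,0],0]]'; python3 -m crank '[[0.2,[-0.05,0,0],0],[0.2,[-0.15,0,0],0],[0.2,[-0.3,0,0],0],[0.2,[-0.5,0,0],0],[0.2,[-0.7,0,0],0],[0.2,[-0.9,0,0],0],[0.2,[-0.9,0,0],0],[0.2,[-0.9,0,0],0]]'; python3 plan.py .5035 .1 .25 4
```

```text
time: 10.4
eef_pos: [0.5035, -0.1865, 0.0811]
ee_rot: [1.762, 1.571, -1.31]
wrist_force: [-0.4, 0.6, 1.7]
grip_width: 0.0512
time: 11.2
eef_pos: [0.5039, -0.1865, 0.2624]
ee_rot: [2.547, 1.569, -0.524]
wrist_force: [-1.0, 0.7, -0.8]
grip_width: 0.0521
t 11.2 pos [ 0.5039 -0.1865  0.2624] F [-1.   0.7 -0.8] w 0.0521 toolx [ 0.002 -0.001 -1.   ] tooly ang -86.0
shares [ 0.0602 -1.4292 -0.0981]
turn share 0.0 alt -1.0 q7 -1.296
```

Next I move aside so both cameras see the fixture, then check.

```bash
python3 -m crank '[[0.2,[0,-1,0],0],[0.2,[0,-1,0],0],[0.2,[0,-1,0],0],[0.2,[0,-1,0],0],[0.2,[0,-1,0],0],[0.2,[0,-1,0],0],[0.2,[0,-1,0],0]]'
python3 - <<'E'
from station import *
from h import *
for n in("scene","top"):
    c=camera(n);P=cloud(c);f=c["frame"].astype(int)
    a=c["frame"][130:240,235:360] if n=="scene" else c["frame"][180:260,320:445]
    cv2.imwrite(f"pics/{n}5.png",cv2.resize(a,None,fx=5,fy=5,interpolation=2)[:,:,::-1])
    X,Y,Z=P[...,0],P[...,1],P[...,2]
    ok=(c["depth"]>0)&(abs(X-.505)<.08)&(Y<-.13)&(Y>-.24)
    for nm,lo,hi in(("handle",.108,.135),("bar",.052,.063)):
        k,l,st,ce=cv2.connectedComponentsWithStats((ok&(Z>lo)&(Z<hi)).astype(np.uint8))
        for i in range(1,k):
            if st[i,4]<60: continue
            q=P[l==i];print(n,nm,st[i,4],q.mean(0).round(4),np.median(q[:,2]).round(4),cv2.minAreaRect((q[:,:2]*1000).astype(np.float32)))
E
```

```text
time: 11.9
eef_pos: [0.4892, 0.0118, 0.2603]
ee_rot: [0.086, 1.569, -2.987]
wrist_force: [-0.8, 0.3, 0.2]
grip_width: 0.052
scene handle 140 [ 0.5054 -0.1809  0.1156] 0.1167 ((503.46728515625, -183.8135528564453), (52.24458312988281, 23.315067291259766), 4.231138229370117)
scene bar 169 [ 0.5309 -0.2039  0.0564] 0.0565 ((524.4238891601562, -202.7808837890625), (70.82911682128906, 53.32588195800781), 4.279481887817383)
scene bar 306 [ 0.5031 -0.1526  0.0562] 0.0562 ((500.9520568847656, -153.9190216064453), (111.93550109863281, 34.024845123291016), 2.1502885818481445)
top handle 236 [ 0.5044 -0.1857  0.1187] 0.119 ((504.7944641113281, -186.15940856933594), (51.95612716674805, 21.684045791625977), 3.8398306369781494)
top bar 540 [ 0.5045 -0.2173  0.0577] 0.0576 ((506.68963623046875, -214.2919464111328), (110.69041442871094, 34.66688537597656), 3.350949287414551)
top bar 613 [ 0.5024 -0.1576  0.0576] 0.0576 ((502.8634033203125, -158.51876831054688), (110.4709701538086, 34.58020782470703), 3.482771635055542)
```

View pics/scene5.png

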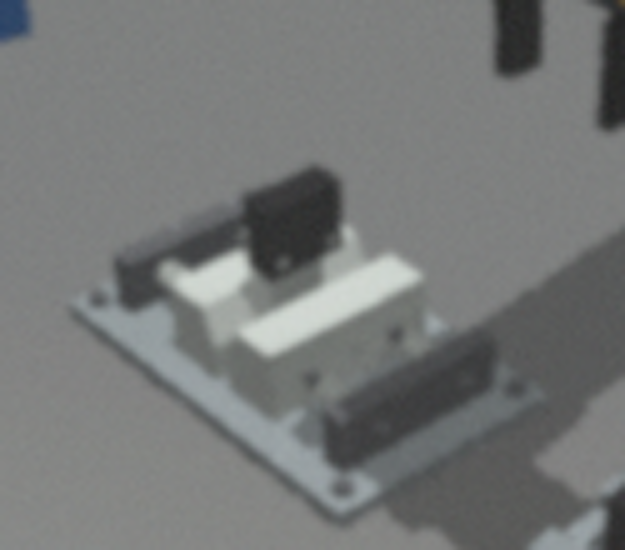

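View pics/top5.png

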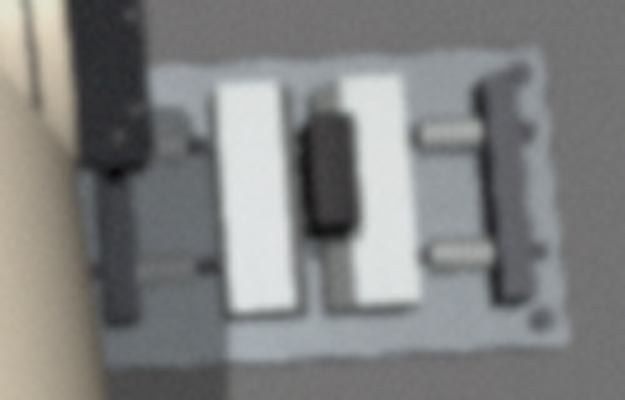

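The views show the spacer standing upright, centred in the gap, with the handle at top crop (330,172). Its top is at z ≈ 0.119 m (0.118 expected) and its yaw is 3.8–4.2°, in line with the gap. Both bars have spread by about 2 mm, so I'll hand it in.

```bash
python3 -m crank '[[0.2,[0,0,0],0],[0.2,[0,0,0],0],[0.2,[0,0,0],0]]'; python3 -c "
from station import *;print(close_job())"
```

```text
time: 12.3
eef_pos: [0.4896, 0.0127, 0.2611]
ee_rot: [-0.167, 1.571, 3.044]
wrist_force: [0.4, 0.7, 0.5]
grip_width: 0.0523
the job is handed in; nothing more can be done
None
```

I took the middle spacer from the rack and pushed it blade-down into the gap until its tip met the base. I then released it, moved the arm clear and handed the job in at about 12.3 s; no verdict was reported.

- **Right spacer:** the handle measured about 52 × 22 mm in both cameras, and the gripper closed to 21.5 mm on it.
- **Insertion:** I read about 6.5 N at first contact with the bars and about 30 N when the tip hit the base, at the predicted height. The 120 N wrist limit was never near.
- **Final position:** the top camera puts the handle within about 1 mm of the gap's centre and its top at 0.119 m (0.118 expected). It is turned 3.8–4.2°, in line with the gap at about 4°, and looks upright.
- **Bars:** the top camera shows both pushed outward by about 2 mm.

**Disagreements:** the two cameras differed by about 2–3 mm in y throughout, so I used their average. The scene camera also read the handle top about 2 mm lower (0.117 m), and it saw one bar only partly, so the bar spread rests on the top view. The drag mid-gap also read lower than stated, about 3–4 N while moving.

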